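Fit the idler sleeve and hold the belt tensioner back

TASK

Get this throwing wheel's belt drive ready for its new belt: put the middle-sized of the three white sleeves on the bare steel idler post, fully down on its shoulder, and let go of it. Then take the tensioner by its red tab, push it back against its spring past the click of the brass pawl and clearly beyond, and finish while still holding it there, so that the gripper and not the pawl carries the spring. Leave the other sleeves, the bowl, the jar, the yellow rib and the brush where they are.

Things in the scene. Friction and masses are not known exactly. Their poses are not given: they have to be found in the camera images.
- sleeve_small: small white plastic sleeve standing upright: outside 28 mm, bore 12 mm, height 36 mm (too tight for the post). Origin: centre of its underside, z up its bore.
- sleeve_middle: the middle-sized white plastic sleeve standing upright, the right one: outside 38 mm, bore 20 mm, height 36 mm, about 50 g. Origin: centre of its underside, z up its bore.
- sleeve_large: large white plastic sleeve standing upright: outside 50 mm, bore 32 mm, height 36 mm (too loose for the post). Origin: centre of its underside, z up its bore.
- board: fixed wooden ware board, 290 (its x) x 100 (its y) x 15 mm high, on which the three sleeves stand about 90 mm apart in a row along its x, in any order. Origin: centre of its underside.
- deck: fixed blue deck of the wheel's belt drive, 300 (x) x 280 (y) mm, top face 20 mm above its origin (centre of its underside, on the bench), z up. It carries, in its own frame: the idler post near the corner at -x, -y; the tensioner arm in the middle, reaching towards -x; the pawl on the +y side; two aluminium pulleys in its +x half, up to 58 mm above the bench.
- seat (a point): centre of the shoulder (28 mm across, 26 mm above the bench) at the foot of the upright steel idler post; the sleeve's underside belongs here. The post is 16 mm thick and rises 33 mm above this point, its top 5 mm tapered. Axes as the deck's.
- pivot (a point): on the tensioner's upright hinge axis, at the height of the arm's top face (36 mm above the bench). Axes as the deck's.
- tensioner_arm: the dark steel tensioner arm with its red tab, a flat bar 22 mm wide whose top is 36 mm above the bench. Origin: on its hinge axis, 24 mm above the bench; the bar and tab lie along its -x.
- tab (a point): upright red tab on the end of the tensioner arm, 120 mm from the hinge axis: 24 mm along the arm (its x, pointing from the tab to the hinge), 14 mm across the arm (its y, the direction in which it is pushed back), 40 mm high. This point: centre of its foot on the arm's top face, 36 mm above the bench. It swings with the arm; free room of over 25 mm on both sides.
- tensioner (a joint): swing of the tensioner arm, rad: 0 at rest on its front stop (tab towards the deck's -x), growing as the tab goes towards the deck's +y (clockwise from above); rear stop at 0.6. Spring: about 4 N at the tab at 0, 8 N at 0.6. The arm's tooth lifts the pawl from about 0.1 on; the pawl clicks in behind it at about 0.38. Let go after that, the arm rests on the pawl at about 0.37.
- pawl (a joint): slide of the sprung brass pawl in m: 0 sprung fully home, up to about 0.008 while the tooth passes; back near 0 after the click.
- bowl: bystander: steel mixing bowl, 120 mm across, 60 mm high; origin under its centre
- jar: bystander: green glass jar, 70 mm across, 90 mm high; origin under its centre
- rib: bystander: yellow plastic rib lying flat, about 60 x 60 x 12 mm; origin under its centre
- brush: bystander: brush lying flat beyond the ware board; origin under it

How it is judged:
On the way, in this order (a step that is already met when the one before it is completed fails the run):
1. the middle-sized sleeve is fully down on the idler post and released (horizontal distance between sleeve_middle and seat below 0.004 m and z of sleeve_middle in the frame of seat between -0.004 and 0.003 m and angle between sleeve_middle's own z axis and vertical below 0.1 rad and contact force between the fingers and sleeve_middle below 0.1 N), for 0.2 s.
2. the tensioner is pushed back past the pawl, which has clicked home (value of joint tensioner above 0.43 rad and value of joint pawl below 0.002 m), for 0.2 s.
At the end, for the whole second after the job is handed in: The middle sleeve stands on the idler post, released, within 4 mm of its axis and 3 mm of its shoulder; the tensioner is held still by the fingers on its red tab (over 2 N) at more than 0.43 rad, off the pawl, and the pawl is home (under 2 mm) (all of step 1 and all of step 2 and contact force between the fingers and tensioner_arm above 2 N and velocity of joint tensioner between -0.05 and 0.05 rad/s); the arm keeps its last pose, push and grip.
It fails at once if a wrong sleeve was moved by more than 40 mm (distance of any of sleeve_small, sleeve_large from where it was at the start of the episode above 0.04 m).
It fails at once if the bowl, jar, rib or brush was moved by more than 30 mm (distance of any of bowl, jar, rib, brush from where it was at the start of the episode above 0.03 m).
It also fails if it takes over 48 s, if anything falls off the work surface, if the arm or the gripper's body presses on something with over 40 N, if the wrist force passes 120 N, or if a joint passes its speed limit or range.

ROBOT

A 7-joint arm with a two-finger parallel gripper is mounted at the origin on the work surface. World frame = base frame: x ahead of the robot, y to its left, z up, the work surface at z = 0. Lengths are in m, angles in rad, forces in N, time in s.
With the tool pointing down it reaches from about 0.425 to 0.95 m from the base axis. Payload 4.7 kg.
Tool frame: the origin (TCP) lies midway between the tips of the shut fingers; the grasp point (between the pads) lies env.tcp_to_grasp behind it (env.tcp_to_grasp is the distance from the TCP to the grasp point, in m); z points along the fingers, y is the line along which they close (so a half turn about z gives the same grasp; the last joint's range is limited). The gripper opens to 87 mm and grips with 3 to 60 N. Pads are 19 mm wide; open, the fingers measure 117 mm over their backs; the gripper's body (75 mm by 190 mm) begins 51 mm behind the grasp point.
Start: joints at [-1.231, 0.469, -0.049, 1.532, 0.024, 1.141, -0.082], TCP at [0.243, 0.63, 0.223] pointing down, gripper open.
Joint ranges: [-2.59, 2.59], [-0.33, 1.99], [-1.39, 1.29], [0.1, 2.45], [-1.04, 4.18], [0.21, 1.99], [-2.66, 2.66]. Speed limits (rad/s): [2.57, 2.57, 3.14, 3.14, 3.14, 3.14, 3.14].

INTERFACE

Orientations are given as a unit quaternion [x, y, z, w].
In Python, from cell import env gives the robot as it stands. The module is installed in compiled form; this text tells all that it offers.
- The arm moves only by the tool play_rows, never from a script. Its argument "rows" is text: rows parted by semicolons, each of 7 numbers parted by spaces: the turn, a rotation vector about the tool's x, y, z in units of 6 degrees (1.0 is 6 degrees), then the shift along the tool's x, y, z in units of 25 mm (1.0 is 25 mm), then the opening, from 0 (shut) to 1 (fully open). A call has 1 to 8 rows; each row shifts and turns the commanded pose from where the row before left it, along the tool's axes as they then stand; what a row does not reach is not made up. A row lasts 1/12 s, in which the tool goes at most 41.7 mm and 7.16 degrees, less where a joint would pass 70% of its speed; a pose out of reach is approached as far as the arm can. A call is refused whole if a number of a shift passes 1 or a number of a turn 1, either way. A call with a gripper value outside its range is refused whole. The fingers move at their own pace and stop on an object; "squeeze" is the grip in N (left out, the last holds). Time passes only in rows, so rows that do not move let the fingers close. It gives the time, the measured TCP pose, the force, the opening and the grip force at its end, in the units of the state.
- env.observe(): the state, without advancing time (a new reading comes with each control period).
- env.grab_frame(name): name is "scene" or "side" or "wrist"; returns a dict with "image" (384x512x3 uint8, red, green, blue), "fx", "fy", "cx", "cy" (pixels), "world_from_camera" (4x4, takes a point from camera to world coordinates); the wrist camera has in their place "hand_eye" (4x4, takes a point from camera to tool coordinates, whose origin is the TCP and whose axes are the flange's). Camera axes: x right, y down, z forward; pixel columns grow to the right and rows downward; lengths in m; the calibration is good to about 2 mm. The wrist camera is an equidistant fisheye: a pixel r from the principal point sees the ray r / f radians off the axis. A picture is of the moment at which its call begins: read the wrist's pose just before it. There is no depth.
- env.finish_job(): hands the job in; it is judged then, once.
Trained networks look in a picture, given as the dict that the camera call returned (one of the last four; its "shot" number tells which), for a name from the list of things; names that differ only in an ending like _2 or _b are one class to them, and where a whole thing is asked for, a point or a joint stands for the part that bears it (a point fixed in the world has none). Each returns a list of dicts, best first, with "confidence" (0 to 1); they miss things now and then, are a little off and sometimes report something else, mostly with a low value. They report only what shows in the picture. A call takes as long as a camera call.
- env.recognise(thing, picture): "at" ([row, column] in pixels, amid what is visible of it).
- env.silhouettes(thing, picture): "region" (384x512 bool, what is visible of it) and "at" ([row, column] in pixels, amid what is visible of it).
The state is a dict: "time": time; "joint_positions": joint angles; "joint_vel": joint speeds; "tau": joint torques, N m; "position": TCP position; "eef_rot": TCP orientation; "ft_force": force on the tool from outside, world axes, zero at the start; "wrist_torque": the same for the moment, N m; "gripper_width": finger opening in m; "finger_force": force on a finger pad.
Only numpy, scipy, OpenCV 4.12 (cv2) and the standard library are available. Lean on these libraries where they do the work, as an engineer would, in place of code of your own. Each camera call takes 0.05 s, during which the arm holds its last target. There are 200 camera calls.

## Working session

There is one attempt and no reset: what is moved stays moved. The work goes in short steps, Python scripts to look and compute and a tool call to move; the robot and the scene stay as the last step left them, time stands still between calls to the robot, and variables do not carry over. Pictures are saved under pics/ and viewed, at most 10 in all, crops included, and the job is handed in when it is done.

Besides the shell and the picture viewer there is one more tool, called as name(argument=value, ...) on one line, values as JSON. play_rows: Moves the arm, as the interface text tells. Its arguments: {"type":"object","properties":{"rows":{"type":"string"},"squeeze":{"type":"number"}},"required":["rows"]}

```bash
mkdir -p pics; cat > h.py <<'E'
import numpy as np,cv2
from cell import env
from scipy.spatial.transform import Rotation as R
def ray(f,px):
    r,c=px; M=np.array(f["world_from_camera"])
    d=M[:3,:3]@np.array([(c-f["cx"])/f["fx"],(r-f["cy"])/f["fy"],1]); return M[:3,3],d
def onz(f,px,z):
    o,d=ray(f,px); return o+d*(z-o[2])/d[2]
def proj(f,p):
    M=np.array(f["world_from_camera"]); q=M[:3,:3].T@(np.array(p)-M[:3,3]); return np.array([f["cy"]+f["fy"]*q[1]/q[2],f["cx"]+f["fx"]*q[0]/q[2]])
E
python3 - <<'E'
from h import *
s=env.observe();print({k:np.round(v,3) for k,v in s.items()},env.tcp_to_grasp)
for n in("scene","side"):
    f=env.grab_frame(n);cv2.imwrite(f"pics/{n}0.png",f["image"][...,::-1]);M=np.array(f["world_from_camera"]);print(n,M[:3,3].round(2),f["fx"])
    for t in("sleeve_small","sleeve_middle","sleeve_large","board","deck","tensioner_arm","tab","pawl","seat","bowl","jar","rib","brush"):
        try:
            for d in env.recognise(t,f)[:3]: print(t,np.round(d["at"]),round(d["confidence"],2),onz(f,d["at"],.03).round(3))
        except Exception as e: print(t,e)
E
```

```text
{'time': np.float64(0.0), 'joint_positions': array([-1.231,  0.469, -0.049,  1.534,  0.024,  1.141, -0.082]), 'joint_vel': array([ 0.002, -0.003,  0.001,  0.001, -0.   , -0.   ,  0.001]), 'tau': array([ 0.0000e+00, -5.0797e+01, -8.1000e-02, -2.3616e+01, -6.1000e-02,
        3.8000e-02,  0.0000e+00]), 'position': array([0.243, 0.629, 0.221]), 'eef_rot': array([ 0.183,  0.983, -0.001, -0.   ]), 'ft_force': array([ 0.086, -0.627, -0.436]), 'wrist_torque': array([ 0.019, -0.042, -0.003]), 'finger_force': np.float64(0.0), 'gripper_width': np.float64(0.087)} 0.0187
scene [ 1.19 -0.27  0.99] 365.23394072859566
sleeve_small [236. 174.] 0.44 [ 0.63  -0.274  0.03 ]
sleeve_small [224. 169.] 0.43 [ 0.585 -0.275  0.03 ]
sleeve_middle [186. 332.] 0.63 [0.665 0.247 0.03 ]
sleeve_middle [192. 155.] 0.46 [ 0.454 -0.283  0.03 ]
sleeve_middle [175. 299.] 0.44 [0.582 0.171 0.03 ]
sleeve_large [209. 166.] 0.49 [ 0.53  -0.269  0.03 ]
board [224. 170.] 0.84 [ 0.586 -0.272  0.03 ]
deck [181. 301.] 0.56 [0.608 0.163 0.03 ]
tensioner_arm [172. 299.] 0.82 [0.573 0.175 0.03 ]
tab [171. 295.] 0.6 [0.563 0.166 0.
[... 469 characters left out ...]
15.] 0.55 [ 0.538 -0.261  0.03 ]
sleeve_large [114. 159.] 0.55 [0.61  0.506 0.03 ]
board [285. 309.] 0.77 [ 0.494 -0.28   0.03 ]
deck [179. 217.] 0.72 [0.558 0.139 0.03 ]
tensioner_arm [170. 209.] 0.63 [0.564 0.184 0.03 ]
tensioner_arm [316. 392.] 0.53 [ 0.571 -0.462  0.03 ]
tab [173. 207.] 0.75 [0.554 0.178 0.03 ]
pawl [143. 219.] 0.48 [0.665 0.257 0.03 ]
seat [176. 215.] 0.86 [0.561 0.152 0.03 ]
bowl [200. 358.] 0.96 [ 0.791 -0.192  0.03 ]
bowl [160. 118.] 0.42 [0.392 0.407 0.03 ]
bowl [146. 220.] 0.35 [0.656 0.241 0.03 ]
jar [113. 157.] 0.88 [0.608 0.517 0.03 ]
rib [318. 393.] 0.55 [ 0.569 -0.466  0.03 ]
rib [162. 116.] 0.5 [0.382 0.406 0.03 ]
brush [320. 392.] 0.86 [ 0.564 -0.466  0.03 ]
```

```bash
python3 - <<'E'
import cv2
a=cv2.imread("pics/scene0.png")[100:290,80:430];b=cv2.imread("pics/side0.png")[90:340,90:430]
cv2.imwrite("pics/a.png",cv2.resize(a,None,fx=2.28,fy=2.28,interpolation=3));cv2.imwrite("pics/b.png",cv2.resize(b,None,fx=2.35,fy=2.35,interpolation=3))
E
```

```text
(no output)
```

View pics/a.png

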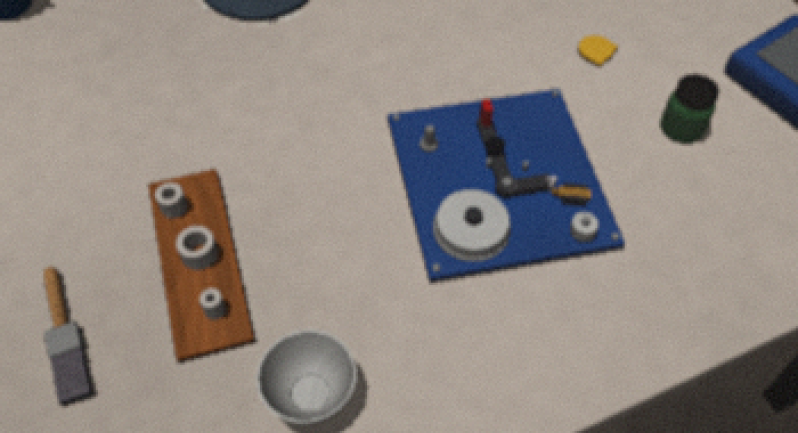

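View pics/b.png

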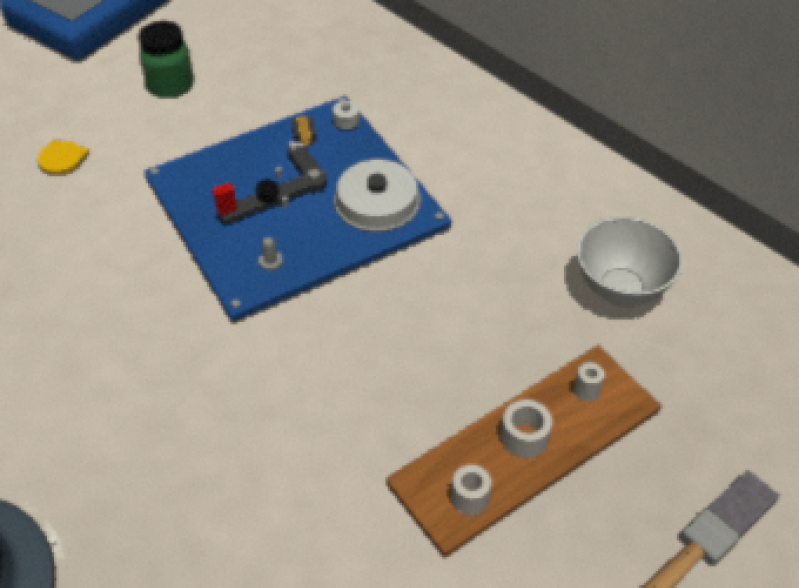

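Both views agree. On the board, the middle sleeve is at the near-robot end (scene ≈ row 187, col 155), the large one is in the centre and the small one at the far end. The deck has the post at its left corner (scene ≈ 158, 268), the red tab at (149, 293) and the brass pawl at (183, 331).

```bash
cat > fit.py <<'E'
from h import *
from scipy.optimize import minimize
def mask(f,P):
    m=np.zeros((384*4,512*4),np.uint8); q=np.array([proj(f,p)[::-1] for p in P])
    cv2.fillConvexPoly(m,cv2.convexHull(((q+.5)*4).round().astype(np.int32)),1)
    return cv2.resize(m.astype(np.float32),(512,384),interpolation=cv2.INTER_AREA)
def fit(fs,ms,shape,x0,step):
    def cost(x): return sum(np.abs(mask(f,shape(x))-m).sum()/m.sum() for f,m in zip(fs,ms))
    sim=np.vstack([x0]+[np.array(x0)+np.eye(len(x0))[i]*step[i] for i in range(len(x0))])
    r=minimize(cost,x0,method="Nelder-Mead",options=dict(initial_simplex=sim,xatol=1e-4,fatol=1e-4)); return r.x.round(4),round(r.fun,3)
def cyl(r,z0,h):
    t=np.linspace(0,2*np.pi,40)
    return lambda x:[(x[0]+r*np.cos(a),x[1]+r*np.sin(a),z) for a in t for z in(z0,z0+h)]
def box(x):
    c,s=np.cos(x[2]),np.sin(x[2])
    return [(x[0]+c*a-s*b,x[1]+s*a+c*b,z) for a in(-.15,.15) for b in(-.14,.14) for z in(0,.02)]
E
python3 - <<'E'
from fit import *
fs=[env.grab_frame(n) for n in("scene","side")]
ms=[]
for f in fs:
    h=cv2.cvtColor(f["image"],cv2.COLOR_RGB2HSV); m=cv2.inRange(h,(105,120,40),(130,255,255))
    cs=cv2.findContours(m,0,1)[0]; c=max(cs,key=cv2.contourArea); o=np.zeros((384,512),np.uint8);cv2.fillConvexPoly(o,cv2.convexHull(c),1);ms.append(o.astype(np.float32))
D,e=fit(fs,ms,box,[.62,.2,.2],[.02,.02,.1]);print("deck",D,e)
for i in(0,1):print(fit(fs[i:i+1],ms[i:i+1],box,D,[.01,.01,.05]))
for t,x0,r in(("sleeve_middle",[.445,-.28],.019),("sleeve_large",[.53,-.27],.025),("sleeve_small",[.62,-.272],.014)):
    for f in fs:
        for d in env.silhouettes(t,f)[:2]:
            m=d["region"].astype(np.float32); print(t,np.round(d["at"]),round(d["confidence"],2),m.sum(),fit([f],[m],cyl(r,.015,.036),x0,[.01,.01]))
for f in fs:
    d=env.silhouettes("tab",f)[0];print("tab",d["at"],d["region"].sum(),onz(f,d["at"],.056))
c,s=np.cos(D[2]),np.sin(D[2])
# post top pixel picks
def tri(p,q):
    A=[];b=[]
    for f,x in zip(fs,(p,q)):
        o,d=ray(f,x);d/=np.linalg.norm(d);P=np.eye(3)-np.outer(d,d);A.append(P);b.append(P@o)
    return np.linalg.solve(sum(A),sum(b))
print("posttop",tri((155.5,268.5),(90+240/2.35,90+268/2.35)))
E
```

```text
deck [ 0.5774  0.1739 -0.2282] 0.116
(array([ 0.5765,  0.174 , -0.223 ]), np.float64(0.054))
(array([ 0.5805,  0.1791, -0.223 ]), np.float64(0.053))
sleeve_middle [190. 154.] 0.66 165.0 (array([ 0.4389, -0.2788]), np.float64(0.119))
sleeve_middle [174. 214.] 0.22 7024.0 (array([0.5905, 0.0422]), np.float64(0.967))
sleeve_large [208. 165.] 0.67 289.0 (array([ 0.5293, -0.2684]), np.float64(0.07))
sleeve_large [170. 208.] 0.68 611.0 (array([0.9135, 1.5357]), np.float64(1.0))
sleeve_large [270. 313.] 0.63 428.0 (array([ 0.5267, -0.2641]), np.float64(0.098))
sleeve_small [234. 175.] 0.67 90.0 (array([ 0.6216, -0.2752]), np.float64(0.442))
sleeve_small [185. 329.] 0.63 57.0 (array([-0.5385,  1.1207]), np.float64(1.0))
sleeve_small [256. 339.] 0.62 177.0 (array([ 0.6181, -0.2717]), np.float64(0.108))
tab [171.9, 296.9] 376 [0.58531334 0.15757313 0.056     ]
tab [170.4, 204.4] 574 [0.53922526 0.16897002 0.056     ]
posttop [0.48529209 0.10315617 0.05689664]
```

play_rows(rows="0 0 -0.67 0 0 0 1;0 0 -0.67 0 0 0 1;0 0 0 -0.8 -0.9 0 1;0 0 0 -0.8 -0.9 0 1;0 0 0 -0.8 -0.9 0 1;0 0 0 -0.8 -0.9 0 1;0 0 0 -0.8 -0.9 0 1;0 0 0 -0.8 -0.9 0 1")

```text
time: 2.57
position: [0.3302, 0.4697, 0.2227]
eef_rot: [0.114, 0.993, 0.0, 0.0]
ft_force: [0.8, -0.6, 0.4]
gripper_width: 0.0871
finger_force: 0.0
```

play_rows(rows="0 0 0 -0.8 -0.9 0 1;0 0 0 -0.8 -0.9 0 1;0 0 0 -0.8 -0.9 0 1;0 0 0 -0.8 -0.9 0 1;0 0 0 -0.8 -0.9 0 1;0 0 0 -0.8 -0.9 0 1;0 0 0 -0.8 -0.9 0 1;0 0 0 -0.8 -0.9 0 1")

```text
time: 3.23
position: [0.4452, 0.2581, 0.2229]
eef_rot: [0.114, 0.993, 0.0, 0.0]
ft_force: [0.6, -0.2, 0.4]
gripper_width: 0.0869
finger_force: 0.0
```

play_rows(rows="0 0 0 -0.8 -0.9 0 1;0 0 0 -0.8 -0.9 0 1;0 0 0 -0.8 -0.8 0 1;0 0 0 0 0 0 1;0 0 0 0 0 0 1")

```text
time: 3.65
position: [0.4892, 0.1809, 0.2227]
eef_rot: [0.116, 0.993, 0.0, 0.0]
ft_force: [-0.2, 0.3, -0.4]
gripper_width: 0.0868
finger_force: 0.0
```

```bash
cat >> h.py <<'E'
def wpose():
    s=env.observe();T=np.eye(4);T[:3,:3]=R.from_quat(s["eef_rot"]).as_matrix();T[:3,3]=s["position"];return T
def wray(f,px,T):
    r,c=px; v=np.array([(c-f["cx"])/f["fx"],(r-f["cy"])/f["fy"]]);t=np.linalg.norm(v)
    d=np.array([*(v/t*np.sin(t)),np.cos(t)]) if t>0 else np.array([0,0,1.]); M=T@np.array(f["hand_eye"]); return M[:3,3],M[:3,:3]@d
def wz(f,px,T,z):
    o,d=wray(f,px,T);return o+d*(z-o[2])/d[2]
def wproj(f,p,T):
    M=T@np.array(f["hand_eye"]);q=M[:3,:3].T@(np.array(p)-M[:3,3]);a=np.hypot(q[0],q[1]);t=np.arctan2(a,q[2])
    return np.array([f["cy"]+f["fy"]*t*q[1]/a,f["cx"]+f["fx"]*t*q[0]/a])
def go(p,yaw=None):
    "shift in units, in tool axes after turning tool y to world angle yaw(deg)"
    T=wpose();y=T[:3,1];a=np.degrees(np.arctan2(y[1],y[0]))
    if yaw is None: yaw=a
    t=np.radians(yaw);Y=np.array([np.cos(t),np.sin(t),0]);Z=np.array([0,0,-1.]);X=np.cross(Y,Z);d=np.array(p)-T[:3,3]
    print("turn z units",round(-(yaw-a)/6,2),"shift",np.round(np.array([X@d,Y@d,Z@d])/.025,2),"tilt",T[:3,2].round(4))
E
python3 - <<'E'
from h import *
T=wpose();f=env.grab_frame("wrist");cv2.imwrite("pics/w1.png",cv2.resize(f["image"],None,fx=1.5,fy=1.5)[...,::-1])
print(env.observe()["time"],T.round(3),np.round(f["hand_eye"],3),f["fx"],f["cx"],f["cy"])
for t in("tab","seat","tensioner_arm","pawl"):
    for d in env.recognise(t,f)[:2]: print(t,np.round(d["at"],1),round(d["confidence"],2),wz(f,d["at"],T,.05).round(3))
print(wproj(f,[.485,.103,.059],T))
E
```

```text
3.7 [[-0.973  0.23   0.     0.489]
 [ 0.23   0.973  0.     0.181]
 [-0.     0.    -1.     0.223]
 [ 0.     0.     0.     1.   ]] [[-0.    -0.969 -0.248  0.067]
 [ 1.     0.    -0.    -0.001]
 [ 0.    -0.248  0.969 -0.163]
 [ 0.     0.     0.     1.   ]] 297.3186396354542 256.0519677850466 193.55852075424323
tab [211.6 270.1] 0.56 [0.533 0.187 0.05 ]
seat [ 77.5 429.8] 0.72 [0.411 0.422 0.05 ]
seat [189.6 260.5] 0.56 [0.504 0.182 0.05 ]
tensioner_arm [213.5 270.2] 0.7 [0.535 0.186 0.05 ]
pawl [282.9 326.4] 0.57 [0.649 0.239 0.05 ]
[191.26808477 190.26243942]
```

View pics/w1.png

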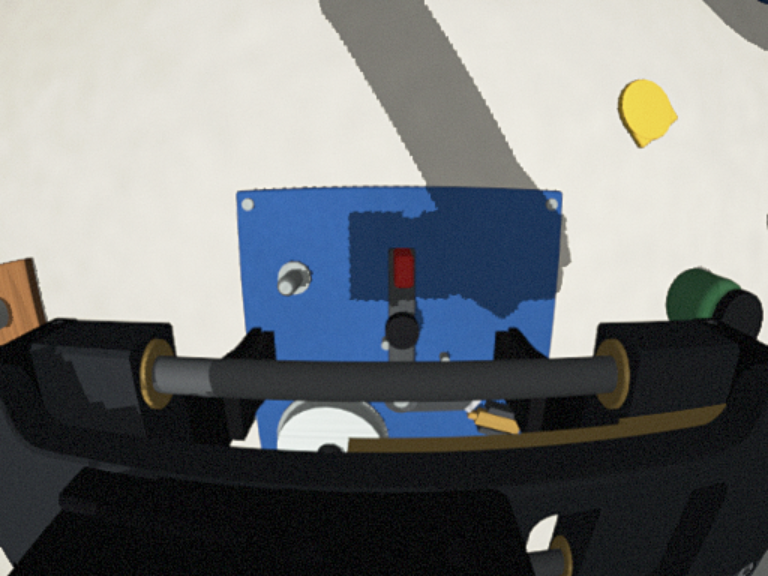

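The wrist view shows the post top at about (row 192.5, col 191.5), its shoulder at about (184, 198), and the red tab at cols 261–276, rows 165–193, with free room around it.

```bash
python3 - <<'E'
from h import *
T=wpose();f=env.grab_frame("wrist")
print("top",wz(f,(192.3,191.7),T,.059),"shoulder",wz(f,(184.3,197.8),T,.026))
a,b=wz(f,(126.8,158),T,.02),wz(f,(126.8,374.5),T,.02);print(a,b,np.degrees(np.arctan2(*(b-a)[[1,0]])),np.linalg.norm(b-a))
h=cv2.cvtColor(f["image"],cv2.COLOR_RGB2HSV);m=cv2.inRange(h,(0,150,40),(8,255,255))|cv2.inRange(h,(172,150,40),(180,255,255))
m[:150]=0;m[210:]=0;r,c=np.nonzero(m);print("red",r.min(),r.max(),c.min(),c.max())
for rr in range(r.min(),r.max()+1,3):print(rr,c[r==rr].min(),c[r==rr].max(),f["image"][rr,268])
d=[(np.array(p)) for p in [wz(f,(r.max(),268.5),T,.076),wz(f,(r.min(),268.5),T,.036)]];print(d)
# crop for edges of post
cv2.imwrite("pics/w1c.png",cv2.resize(f["image"][160:215,170:290],None,fx=6,fy=6,interpolation=cv2.INTER_CUBIC)[...,::-1])
# grid fit: post top: mean of bright blob
go([.439-.0,-.278,.15],90)
E
```

```text
top [0.4854629  0.10744999 0.059     ] shoulder [0.48364685 0.10884515 0.026     ]
[0.40046193 0.07570977 0.02      ] [0.46092203 0.34558344 0.02      ] 77.37246558639714 0.276563230376282
red 168 193 260 273
168 261 270 [74  6  9]
171 260 271 [76 16 14]
174 260 272 [106  21  15]
177 260 272 [112  29  21]
180 260 272 [111  23  19]
183 260 272 [112  28  26]
186 260 272 [108  20  16]
189 260 272 [107  21  21]
192 261 272 [109  21  20]
[array([0.50168204, 0.19349034, 0.076     ]), array([0.4819156 , 0.19952158, 0.036     ])]
turn z units -2.16 shift [  1.95 -18.47   2.9 ] tilt [-2.e-04  4.e-04 -1.e+00]
```

View pics/w1c.png

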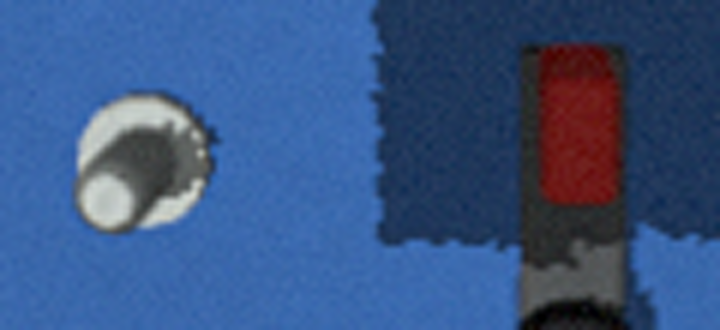

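The crop shows the post's top flat at (193.4, 187.2), the shoulder disc centre at (186.2, 193.7) and the tab's top face centre at (182.9, 266.1).

```bash
python3 - <<'E'
from h import *
T=wpose();f=env.grab_frame("wrist")
print("top",wz(f,(193.4,187.2),T,.059),"shoulder",wz(f,(186.2,193.7),T,.026),"tab",wz(f,(182.9,266.1),T,.076))
E
```

```text
top [0.48561929 0.10165398 0.059     ] shoulder [0.48490598 0.10282051 0.026     ] tab [0.4903742  0.19318417 0.076     ]
```

play_rows(rows="0 0 -0.72 0 -0.9 0 1;0 0 -0.72 0 -0.95 0 1;0 0 -0.72 0 -0.95 0 1;0 0 0 0.1 -0.95 0.1 1;0 0 0 0.1 -0.95 0.1 1;0 0 0 0.1 -0.95 0.1 1;0 0 0 0.1 -0.95 0.1 1;0 0 0 0.1 -0.95 0.1 1")

```text
time: 4.67
position: [0.4648, -0.0058, 0.21]
eef_rot: [0.001, 1.0, 0.0, 0.0]
ft_force: [0.9, -0.5, -0.1]
gripper_width: 0.0869
finger_force: 0.0
```

play_rows(rows="0 0 0 0.1 -0.95 0.2 1;0 0 0 0.1 -0.95 0.2 1;0 0 0 0.1 -0.95 0.2 1;0 0 0 0.1 -0.95 0.2 1;0 0 0 0.1 -0.95 0.2 1;0 0 0 0.1 -0.95 0.2 1;0 0 0 0.1 -0.95 0.2 1;0 0 0 0.1 -0.95 0.2 1")

```text
time: 5.33
position: [0.4447, -0.1958, 0.1699]
eef_rot: [0.0, 1.0, 0.0, 0.0]
ft_force: [0.6, 0.2, -0.4]
gripper_width: 0.0873
finger_force: 0.0
```

play_rows(rows="0 0 0 0.1 -0.9 0.2 1;0 0 0 0.1 -0.8 0.2 1;0 0 0 0 -0.5 0.1 1;0 0 0 0 0 0 1;0 0 0 0 0 0 1")

```text
time: 5.75
position: [0.4396, -0.2499, 0.1574]
eef_rot: [0.001, 1.0, 0.0, -0.0]
ft_force: [-0.1, 1.6, -0.5]
gripper_width: 0.087
finger_force: 0.0
```

```bash
python3 - <<'E'
from h import *
T=wpose();f=env.grab_frame("wrist");print(T[:3,3].round(4))
p=wproj(f,[.439,-.278,.051],T);print(p)
for d in env.recognise("sleeve_middle",f)[:3]:print(np.round(d["at"],1),round(d["confidence"],2))
r,c=p.astype(int);r0=max(r-60,0);c0=max(c-90,0);print(r0,c0)
cv2.imwrite("pics/w2.png",cv2.resize(f["image"][r0:r0+110,c0:c0+190],None,fx=4,fy=4,interpolation=cv2.INTER_CUBIC)[...,::-1])
E
```

```text
[ 0.4396 -0.2499  0.1574]
[191.41397373 227.12513965]
[190.9 228.2] 0.87
131 137
```

View pics/w2.png

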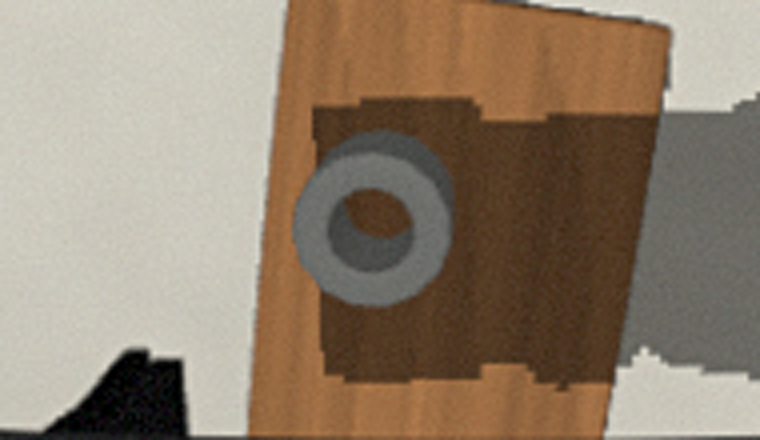

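The sleeve's top ring centre is at (188.0, 229.6), and nothing is in the way of the fingers.

```bash
python3 - <<'E'
from h import *
T=wpose();f=env.grab_frame("wrist")
p=wz(f,(188,229.6),T,.051);print(p); go([p[0],p[1],.021])
E
```

```text
[ 0.43627911 -0.27446067  0.051     ]
turn z units -0.0 shift [ 0.15 -1.03  5.47] tilt [ 3.e-04  7.e-04 -1.e+00]
```

play_rows(rows="0 0 0 0.1 -0.5 0.3 1;0 0 0 0.05 -0.55 0.7 1;0 0 0 0 0 0.9 1;0 0 0 0 0 0.9 1;0 0 0 0 0 0.9 1;0 0 0 0 0 0.9 1;0 0 0 0 0 0.6 1;0 0 0 0 0 0.25 1")

```text
time: 6.57
position: [0.4351, -0.2744, 0.0194]
eef_rot: [0.0, 1.0, 0.001, -0.001]
ft_force: [-0.1, -0.5, -0.8]
gripper_width: 0.0874
finger_force: 0.0
```

play_rows(rows="0 0 0 0 0 0 0.3;0 0 0 0 0 0 0.3;0 0 0 0 0 0 0.3;0 0 0 0 0 0 0.3;0 0 0 0 0 0 0.3;0 0 0 0 0 0 0.3", squeeze=15)

```text
time: 7.07
position: [0.4361, -0.2766, 0.0219]
eef_rot: [0.001, 1.0, -0.0, 0.001]
ft_force: [0.5, -0.3, -0.2]
gripper_width: 0.0546
finger_force: 0.0
```

play_rows(rows="0 0 0 0 0 0 0.3;0 0 0 0 0 0 0.25;0 0 0 0 0 0 0.25;0 0 0 0 0 0 0.25;0 0 0 0 0 0 0.25;0 0 0 0 0 0 0.25;0 0 0 0 0 0 0.25;0 0 0 0 0 0 0.25", squeeze=15)

```text
time: 7.73
position: [0.4357, -0.2764, 0.0214]
eef_rot: [0.001, 1.0, 0.0, 0.0]
ft_force: [-0.6, 0.4, 5.0]
gripper_width: 0.037
finger_force: 15.0
```

play_rows(rows="0 0 0 0 0 -0.3 0.25;0 0 0 0 0 -0.7 0.25;0 0 0 0 0 -0.9 0.25;0 0 0 0 0 -0.9 0.25;0 0 0 0 0 -0.9 0.25;0 0 0 0 0 -0.5 0.25;0 0 0 0 0 0 0.25")

```text
time: 8.32
position: [0.4374, -0.2777, 0.1291]
eef_rot: [0.001, 1.0, -0.001, 0.003]
ft_force: [-0.3, -0.2, -0.3]
gripper_width: 0.0372
finger_force: 15.0
```

```bash
python3 - <<'E'
from h import *
for n in("scene","side"):
    f=env.grab_frame(n);T=wpose();r,c=proj(f,T[:3,3]).astype(int);print(n,r,c)
    cv2.imwrite(f"pics/{n}3.png",f["image"][...,::-1])
T=wpose();f=env.grab_frame("wrist");print(T.round(4))
cv2.imwrite("pics/w3.png",cv2.resize(f["image"][150:300,180:340],None,fx=4,fy=4,interpolation=cv2.INTER_CUBIC)[...,::-1])
g=np.array([*T[:3,3]])+[0,0,.0301];print(wproj(f,g,T))
E
```

```text
scene 168 147
side 276 292
[[-1.000e+00  2.100e-03  5.000e-04  4.356e-01]
 [ 2.100e-03  1.000e+00 -1.000e-04 -2.764e-01]
 [-5.000e-04 -1.000e-04 -1.000e+00  1.263e-01]
 [ 0.000e+00  0.000e+00  0.000e+00  1.000e+00]]
[258.23841839 258.04766652]
```

View pics/w3.png

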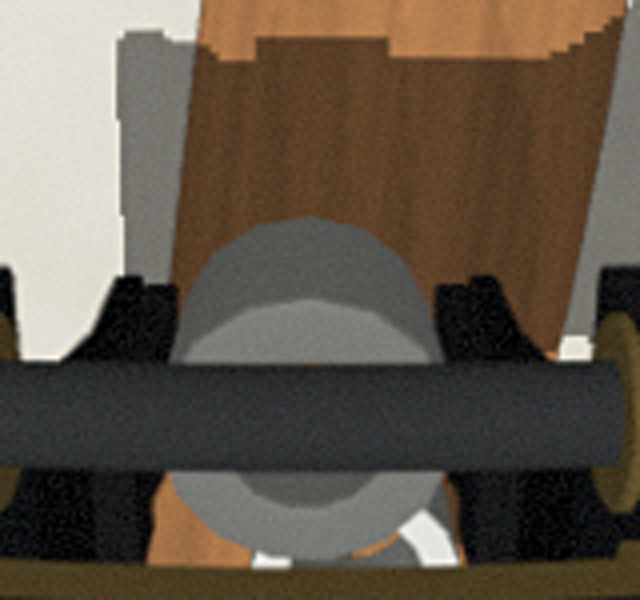

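Sleeve is firmly held, with its ring centred between the pads. I'll carry it to the +x side of the post for a wrist check.

play_rows(rows="0 0 0 -0.1 0.4 0 0.25;0 0 0 -0.3 0.8 0 0.25;0 0 0 -0.3 0.95 0 0.25;0 0 0 -0.3 0.95 0 0.25;0 0 0 -0.3 0.95 0 0.25;0 0 0 -0.3 0.95 0 0.25;0 0 0 -0.3 0.95 0 0.25;0 0 0 -0.3 0.95 0 0.25")

```text
time: 9.13
position: [0.4904, -0.1019, 0.125]
eef_rot: [0.001, 1.0, 0.0, -0.001]
ft_force: [-0.7, -0.3, 0.5]
gripper_width: 0.0375
finger_force: 15.0
```

play_rows(rows="0 0 0 -0.3 0.95 0 0.25;0 0 0 -0.3 0.95 0 0.25;0 0 0 -0.3 0.95 0 0.25;0 0 0 -0.3 0.95 0 0.25;0 0 0 -0.3 0.95 0.1 0.25;0 0 0 -0.3 0.95 0.1 0.25;0 0 0 -0.3 0.95 0.1 0.25;0 0 0 -0.3 0.95 0.1 0.25")

```text
time: 9.8
position: [0.5505, 0.0877, 0.1147]
eef_rot: [0.001, 1.0, -0.0, -0.001]
ft_force: [0.6, -0.0, -0.4]
gripper_width: 0.0374
finger_force: 15.0
```

play_rows(rows="0 0 0 0 0.5 0.1 0.25;0 0 0 0 0.1 0.1 0.25;0 0 0 0 0 0 0.25;0 0 0 0 0 0 0.25;0 0 0 0 0 0 0.25")

```text
time: 10.22
position: [0.5512, 0.0987, 0.1112]
eef_rot: [0.002, 1.0, -0.0, -0.0]
ft_force: [-0.2, -0.1, -1.0]
gripper_width: 0.0372
finger_force: 15.0
```

```bash
python3 - <<'E'
from h import *
T=wpose();f=env.grab_frame("wrist");print(T.round(4))
print("ring vs TCP earlier px",(T[:3,:3].T@(wz(f,(256.8,257.1),T,T[2,3]+.0296)-T[:3,3])).round(4))
r,c=wproj(f,[.4853,.1022,.059],T);print(r,c,wproj(f,[.4853,.1022,.026],T))
r0=int(r)-60;c0=int(c)-80;print(r0,c0)
cv2.imwrite("pics/w4.png",cv2.resize(f["image"][r0:r0+150,c0:c0+160],None,fx=4,fy=4,interpolation=cv2.INTER_CUBIC)[...,::-1])
E
```

```text
[[-1.000e+00  5.000e-03 -5.000e-04  5.512e-01]
 [ 5.000e-03  1.000e+00 -9.000e-04  9.870e-02]
 [ 5.000e-04 -9.000e-04 -1.000e+00  1.112e-01]
 [ 0.000e+00  0.000e+00  0.000e+00  1.000e+00]]
ring vs TCP earlier px [ 0.0005 -0.0005 -0.0296]
121.17663012769765 261.91515488560515 [120.93146848 261.18583661]
61 181
```

View pics/w4.png

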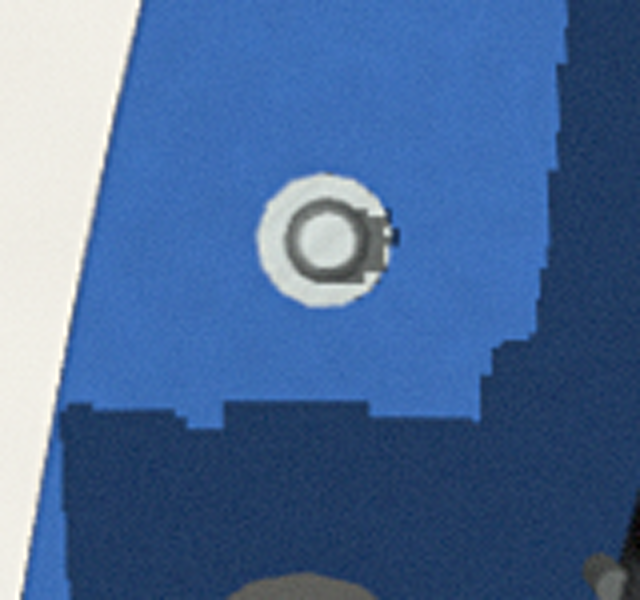

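The post is directly below the camera at (120.6, 261.9), within half a pixel of prediction.

```bash
python3 - <<'E'
from h import *
T=wpose();f=env.grab_frame("wrist");print(wz(f,(120.6,261.9),T,.059),wz(f,(61+60-.4,181+81-.4),T,.026));go([.4858,.1027,.08])
E
```

```text
[0.48512158 0.10232536 0.059     ] [0.485278   0.10268812 0.026     ]
turn z units -0.0 shift [2.63 0.13 1.26] tilt [ 1.e-04 -3.e-04 -1.e+00]
```

play_rows(rows="0 0 0 0.5 0.16 0 0.25;0 0 0 0.7 0 0 0.25;0 0 0 0.7 0 0 0.25;0 0 0 0.5 0 0.4 0.25;0 0 0 0.22 0 0.5 0.25;0 0 0 0 0 0.35 0.25;0 0 0 0 0 0 0.25;0 0 0 0 0 0 0.25")

```text
time: 10.98
position: [0.4867, 0.1044, 0.08]
eef_rot: [0.002, 1.0, -0.0, 0.0]
ft_force: [-0.2, -1.4, -1.6]
gripper_width: 0.0374
finger_force: 15.0
```

```bash
python3 - <<'E'
from h import *
go([.4858,.1027,.0324]);s=env.observe();print(s["position"],s["time"])
E
```

```text
turn z units -0.0 shift [ 0.03 -0.07  1.9 ] tilt [ 1.e-04 -2.e-04 -1.e+00]
[0.48665276 0.10442785 0.08001211] 10.9833
```

```bash
python3 - <<'E'
from h import *
for i in range(5):
    env.grab_frame("wrist");print(env.observe()["position"].round(4) if hasattr(env.observe()["position"],'round') else env.observe()["position"])
E
```

```text
[0.4871 0.1046 0.0804]
[0.4873 0.1048 0.0805]
[0.4872 0.1049 0.0806]
[0.487  0.105  0.0806]
[0.4869 0.105  0.0805]
```

play_rows(rows="0 0 0 0.05 -0.09 0.1 0.25;0 0 0 0 0 0.2 0.25;0 0 0 0 0 0.2 0.25;0 0 0 0 0 0 0.25;0 0 0 0 0 0 0.25;0 0 0 0 0 0 0.25")

```text
time: 11.73
position: [0.4848, 0.1027, 0.0674]
eef_rot: [0.001, 1.0, -0.0, -0.0]
ft_force: [0.0, 0.0, -1.1]
gripper_width: 0.0373
finger_force: 15.0
```

```bash
python3 - <<'E'
from h import *
for i in range(2):
    for n in("scene","side"):
        f=env.grab_frame(n)
        cv2.imwrite(f"pics/{n}5.png",f["image"][...,::-1])
    s=env.observe();print(s["position"].round(4),s["ft_force"].round(1))
a=[]
for n in("scene","side"):
    f=cv2.imread(f"pics/{n}5.png");F=env.grab_frame(n);r,c=proj(F,[.4853,.1025,.05]).astype(int);a.append(cv2.resize(f[r-35:r+35,c-35:c+35],None,fx=5.6,fy=5.6,interpolation=2))
cv2.imwrite("pics/p5.png",np.hstack(a));go([.4858,.1027,.0324])
E
```

```text
[0.485  0.1027 0.0676] [-0.2  0.5 -1. ]
[0.485  0.1028 0.0677] [ 1.1  0.  -0.6]
turn z units -0.0 shift [-0.04 -0.    1.41] tilt [ 3.e-04  2.e-04 -1.e+00]
```

View pics/p5.png

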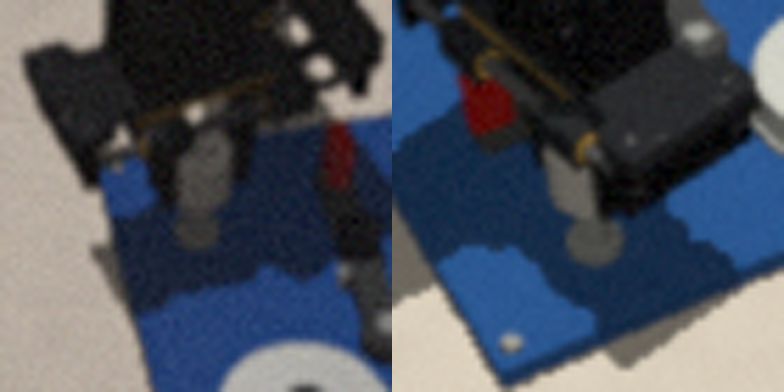

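Both views show the sleeve directly above the post. Lowering it now.

play_rows(rows="0 0 0 -0.02 0 0.1 0.25;0 0 0 0 0 0.2 0.25;0 0 0 0 0 0.2 0.25;0 0 0 0 0 0.2 0.25;0 0 0 0 0 0 0.25")

```text
time: 12.45
position: [0.4844, 0.1024, 0.0487]
eef_rot: [0.001, 1.0, -0.0, -0.001]
ft_force: [-0.6, 0.2, -1.2]
gripper_width: 0.0376
finger_force: 15.0
```

play_rows(rows="0 0 0 -0.02 0 0.2 0.25;0 0 0 0 0 0.2 0.25;0 0 0 0 0 0.15 0.25;0 0 0 0 0 0.1 0.25;0 0 0 0 0 0.04 0.25;0 0 0 0 0 0 0.25;0 0 0 0 0 0 0.25")

```text
time: 13.03
position: [0.486, 0.1027, 0.0328]
eef_rot: [0.001, 1.0, 0.0, 0.0]
ft_force: [-0.7, 0.5, -0.4]
gripper_width: 0.0371
finger_force: 15.0
```

play_rows(rows="0 0 0 0 0 0.04 0.25;0 0 0 0 0 0 0.25;0 0 0 0 0 0 0.6;0 0 0 0 0 0 0.6;0 0 0 0 0 0 0.6;0 0 0 0 0 0 0.6;0 0 0 0 0 0 0.6;0 0 0 0 0 0 0.6")

```text
time: 13.7
position: [0.4858, 0.1027, 0.0317]
eef_rot: [0.001, 1.0, 0.0, -0.0]
ft_force: [0.1, -0.1, 0.2]
gripper_width: 0.0519
finger_force: 0.0
```

play_rows(rows="0 0 0 0 0 -0.3 0.6;0 0 0 0 0 -0.7 0.6;0 0 0 0 0 -0.9 0.6;0 0 0 0 0 -0.9 0.6;0 0 0 0 0 -0.6 0.6;0 0 0 0 0 0 0.6;0 0 0 0 0 0 0.6")

```text
time: 14.28
position: [0.4863, 0.1029, 0.1177]
eef_rot: [0.001, 1.0, 0.001, 0.001]
ft_force: [-0.0, 0.3, -0.4]
gripper_width: 0.0524
finger_force: 0.0
```

```bash
python3 - <<'E'
from h import *
a=[]
for n in("scene","side"):
    f=env.grab_frame(n);r,c=proj(f,[.487,.15,.05]).astype(int);a.append(cv2.resize(f["image"][r-35:r+35,c-35:c+35,::-1],None,fx=5.6,fy=5.6,interpolation=2))
    print(n,"expected top",proj(f,[.4853,.1025,.062])-[r-35,c-35])
cv2.imwrite("pics/p6.png",np.hstack(a));print(env.observe()["position"],env.observe()["gripper_width"]);go([.4903-.0+.05,.195,.13],77)
E
```

```text
scene expected top [37.6848142  23.26590512]
side expected top [41.86494753 44.86457551]
[0.48508882 0.1025532  0.11616219] 0.05196841358090703
turn z units 2.15 shift [-1.32  4.1  -0.55] tilt [-1.4e-03 -3.0e-04 -1.0e+00]
```

View pics/p6.png

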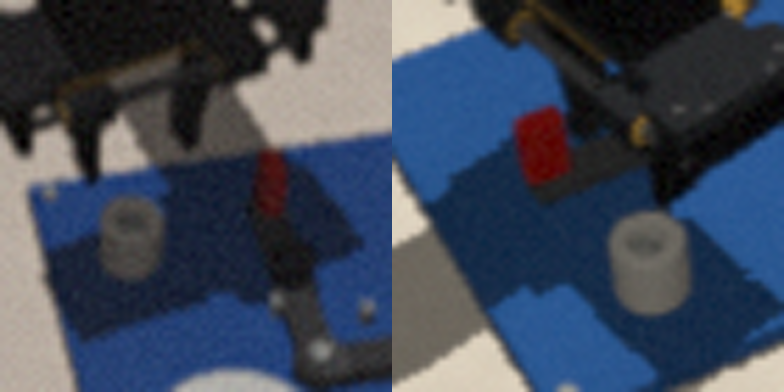

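The sleeve is seated: its top sits at the predicted pixels in both views. Next, the tab.

play_rows(rows="0 0 0.72 0 0.3 -0.3 0.35;0 0 0.72 -0.2 0.6 -0.3 0.35;0 0 0.72 -0.3 0.8 0 0.35;0 0 0 -0.3 0.8 0 0.35;0 0 0 -0.3 0.8 0 0.35;0 0 0 -0.2 0.6 0 0.35;0 0 0 -0.1 0.2 0 0.35;0 0 0 0 0 0 0.35")

```text
time: 15.05
position: [0.5377, 0.1976, 0.1304]
eef_rot: [0.113, 0.994, -0.001, -0.001]
ft_force: [0.1, -1.0, 0.3]
gripper_width: 0.0307
finger_force: 0.0
```

play_rows(rows="0 0 0 0 0 0 0.35;0 0 0 0 0 0 0.35;0 0 0 0 0 0 0.35")

```text
time: 15.3
position: [0.5374, 0.1953, 0.1316]
eef_rot: [0.115, 0.993, -0.0, -0.0]
ft_force: [0.3, -0.1, 0.2]
gripper_width: 0.0303
finger_force: 0.0
```

```bash
python3 - <<'E'
from h import *
T=wpose();f=env.grab_frame("wrist");print(T[:3,3],env.observe()["gripper_width"])
h=cv2.cvtColor(f["image"],cv2.COLOR_RGB2HSV);m=cv2.inRange(h,(0,150,40),(8,255,255))|cv2.inRange(h,(172,150,40),(180,255,255))
n,l,st,ce=cv2.connectedComponentsWithStats(m)
for i in range(1,n):
    if st[i,4]>60:
        P=wz(f,ce[i][::-1],T,.076);print(st[i],ce[i],P);x,y,w,hh,_=st[i]
        print([wz(f,p,T,.076).round(4) for p in((y-.5,x+w/2-.5),(y+hh-.5,x+w/2-.5),(y+hh/2,x-.5),(y+hh/2,x+w-.5))])
go([.4904,.1932,.043],77.2)
E
```

```text
[0.53738526 0.19531322 0.13160362] 0.03075781668638784
[232 132  19  33 601] [241.11480865 148.1031614 ] [0.49008399 0.19401153 0.076     ]
[array([0.4781, 0.1968, 0.076 ]), array([0.502, 0.191, 0.076]), array([0.4887, 0.187 , 0.076 ]), array([0.492 , 0.2007, 0.076 ])]
turn z units -0.06 shift [ 1.82 -0.51  3.55] tilt [-5.e-04 -2.e-04 -1.e+00]
```

play_rows(rows="0 0 -0.06 0.4 -0.17 0 0.35;0 0 0 0.7 -0.3 0 0.35;0 0 0 0.53 0 0 0.35;0 0 0 0.2 0 0 0.35;0 0 0 0 0 0.2 0.35;0 0 0 0 0 0 0.35;0 0 0 0 0 0 0.35")

```text
time: 15.93
position: [0.4912, 0.1955, 0.1266]
eef_rot: [0.111, 0.994, -0.0, 0.0]
ft_force: [-0.4, 0.3, 1.3]
gripper_width: 0.0304
finger_force: 0.0
```

```bash
python3 - <<'E'
from h import *
go([.490,.194,.043],77.2)
E
```

```text
turn z units 0.01 shift [ 0.03 -0.07  3.35] tilt [ 4.e-04 -1.e-04 -1.e+00]
```

play_rows(rows="0 0 0 0.03 -0.06 0.3 0.35;0 0 0 0 0 0.5 0.35;0 0 0 0 0 0.6 0.35;0 0 0 0 0 0.6 0.35;0 0 0 0 0 0.6 0.35;0 0 0 0 0 0.5 0.35;0 0 0 0 0 0.2 0.35;0 0 0 0 0 0 0.35")

```text
time: 16.6
position: [0.489, 0.1935, 0.0427]
eef_rot: [0.111, 0.994, -0.001, -0.001]
ft_force: [-1.0, -0.1, -0.4]
gripper_width: 0.0307
finger_force: 0.0
```

play_rows(rows="0 0 0 0 0 0 0.1;0 0 0 0 0 0 0.1;0 0 0 0 0 0 0.1;0 0 0 0 0 0 0.1;0 0 0 0 0 0 0.1;0 0 0 0 0 0 0.1;0 0 0 0 0 0 0.1;0 0 0 0 0 0 0.1", squeeze=30)

```text
time: 17.27
position: [0.4903, 0.1946, 0.045]
eef_rot: [0.111, 0.994, 0.001, 0.001]
ft_force: [-0.8, -0.1, 6.1]
gripper_width: 0.0138
finger_force: 30.0
```

play_rows(rows="0 0 0.5 0 0.25 0 0.1;0 0 0.5 0 0.25 0 0.1;0 0 0.5 0 0.25 0 0.1;0 0 0.5 0 0.25 0 0.1;0 0 0.5 0 0.25 0 0.1;0 0 0 0 0 0 0.1;0 0 0 0 0 0 0.1;0 0 0 0 0 0 0.1")

```text
time: 17.93
position: [0.5003, 0.2222, 0.0449]
eef_rot: [0.239, 0.971, -0.001, 0.001]
ft_force: [-0.7, -2.8, 6.7]
gripper_width: 0.0138
finger_force: 30.1
```

```bash
cat >> h.py <<'E'
def ang():
    T=wpose();piv=np.array([.490,.194])+.12*np.array([.975,-.222]);v=T[:2,3]-piv
    a=-(np.arctan2(v[1],v[0])-np.arctan2(.222,-.975));y=T[:3,1]
    print("angle",round((a+np.pi)%(2*np.pi)-np.pi,3),"radius",np.linalg.norm(v).round(4),"tool turn",round(np.radians(77.2)-np.arctan2(y[1],y[0]),3),T[2,3].round(4),env.observe()["ft_force"].round(1),env.observe()["finger_force"],env.observe()["time"])
E
python3 - <<'E'
from h import *
ang()
E
```

```text
angle 0.251 radius 0.12 tool turn 0.259 0.0449 [-0.7 -2.8  6.7] 30.140698850154877 17.9333
```

play_rows(rows="0 0 0.5 0 0.25 0 0.1;0 0 0.5 0 0.25 0 0.1;0 0 0.5 0 0.25 0 0.1;0 0 0.5 0 0.25 0 0.1;0 0 0.5 0 0.25 0 0.1;0 0 0.2 0 0.1 0 0.1;0 0 0 0 0 0 0.1;0 0 0 0 0 0 0.1")

```text
time: 18.6
position: [0.5193, 0.2493, 0.0449]
eef_rot: [0.373, 0.928, -0.001, 0.001]
ft_force: [-0.6, -4.1, 8.1]
gripper_width: 0.0137
finger_force: 30.1
```

play_rows(rows="0 0 0 0 0 0 0.1;0 0 0 0 0 0 0.1;0 0 0 0 0 0 0.1;0 0 0 0 0 0 0.1;0 0 0 0 0 0 0.1;0 0 0 0 0 0 0.1")

```text
time: 19.1
position: [0.5192, 0.2492, 0.0449]
eef_rot: [0.373, 0.928, -0.001, 0.001]
ft_force: [-0.5, -4.9, 7.3]
gripper_width: 0.0139
finger_force: 30.2
```

```bash
python3 - <<'E'
from h import *
ang()
a=[]
for n,p in(("scene",[.53,.2,.05]),("side",[.53,.2,.05])):
    f=env.grab_frame(n);r,c=proj(f,p).astype(int);a.append(cv2.resize(f["image"][r-45:r+45,c-45:c+45,::-1],(396,396),interpolation=2))
cv2.imwrite("pics/p7.png",np.hstack(a));ang()
E
```

```text
angle 0.526 radius 0.12 tool turn 0.542 0.0449 [-0.5 -4.9  7.3] 30.168245038948953 19.1
angle 0.526 radius 0.12 tool turn 0.542 0.0449 [-0.7 -4.1  6.9] 30.168432919308543 19.2
```

View pics/p7.png

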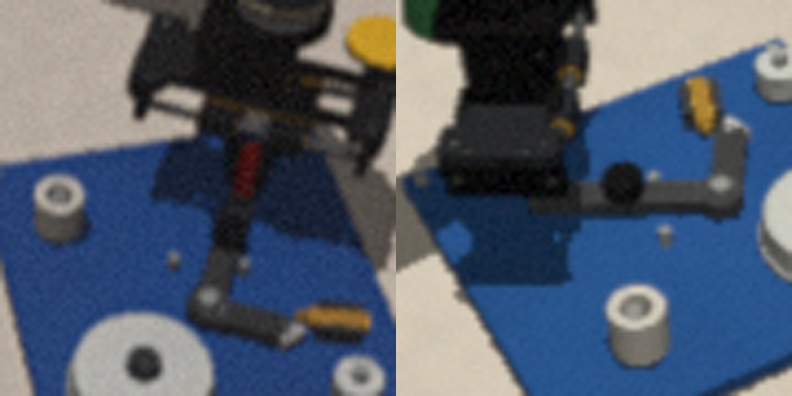

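The arm is swung back to about 0.53 rad and still. Its tooth has passed the brass pawl, which is home, and the sleeve is seated. Handing in.

```bash
python3 -c "
from cell import env
print(env.finish_job())"
```

```text
the job is handed in; nothing more can be done
None
```

I put the middle sleeve fully down on the idler post and let go of it, then handed the job in with the gripper holding the tensioner at about 0.53 rad, past the pawl; `finish_job` returned no verdict.

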